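# Hold a sample vial in the V-cradle of a pharmacy identity tester

### The arm

A 6-joint arm with a two-finger parallel gripper is mounted at the origin on the work surface. World frame = base frame: x ahead of the robot, y to its left, z up, the work surface at z = 0. Lengths are in m, angles in rad, forces in N, time in s.
With the tool pointing down it reaches from about 0.4 to 0.825 m from the base axis. Payload 7 kg.
Tool frame: the origin (TCP) lies midway between the tips of the shut fingers; the grasp point (between the pads) lies 19 mm behind it; y points along the fingers, x is the direction in which the jaws open and shut, and the axes are right-handed (so a half turn about y gives the same grasp; the last joint's range is limited). The gripper opens to 88 mm and grips with 3 to 60 N. Pads are 19 mm wide; open, the fingers measure 130 mm over their backs; the gripper's body (78 mm by 193 mm) begins 47 mm behind the grasp point.
Start: joints at [-1.037, 0.359, 0.012, 0, -1.224, -0.288], TCP at [0.164, -0.655, 0.227] pointing down, gripper open.
Joint ranges: [-3.07, 3.07], [-1.43, 2.12], [-1.02, 1.25], [-3.03, 1.67], [-3.05, -0], [-3.03, 3.03]. Speed limits (rad/s): [2.39, 2.39, 3.01, 3.14, 3.14, 3.14].

### API

Orientations are given as a unit quaternion [w, x, y, z].
In Python, from rig import arm gives the robot as it stands.
- The arm moves only by the shell command python3 -m pendant 'ROWS'. ROWS is JSON, one flat list of numbers, 7 for each row, row after row: the shift along the tool's x, y, z in mm, then the turn, a rotation vector about the tool's x, y, z in rad, then the gripper's target within -1 to 1 (fully open at 1, half-way at 0, shut at -1). In form: [tx, ty, tz, ax, ay, az, gripper, tx, ty, tz, ax, ay, az, gripper, ...]. A call has 1 to 20 rows; each row is the pose to reach, as a shift and turn from the pose commanded when the call began, along the tool's axes at that moment; what a row does not reach only later rows make up. A row lasts 1/8 s, in which the tool goes at most 62.5 mm and 10.7 degrees, less where a joint would pass 70% of its speed; a pose out of reach is approached as far as the arm can. A call with a gripper value outside its range is refused whole. The fingers move at their own pace and stop on an object; the grip force is fixed at half the most. Time passes only in rows, so rows that repeat a pose let the fingers close. It gives the time, the measured TCP pose, the force and the opening at its end, in the units of the state.
- arm.read_state(): the state, without advancing time (a new reading comes with each control period).
- arm.grab_frame(name): name is "scene" or "top" or "wrist"; returns (picture, depth): 400x640x3 uint8, red, green, blue; 400x640 float32, m along the optical axis (not along the pixel's ray), 0 where there is no reading.
- arm.camera_model(name): a dict with "camera_matrix" (3x3 intrinsics, pixels), "R" (3x3) and "t" (3): a world point X has camera coordinates R X + t; the wrist camera has in their place "mount" (4x4, takes a point from camera to tool coordinates, whose origin is the TCP and whose axes are the tool frame's). Camera axes: x right, y down, z forward; pixel columns grow to the right and rows downward; lengths in m; the calibration is good to about 2 mm. A picture is of the moment at which its call begins: read the wrist's pose just before it. camera_model takes no time and is no camera call.
- arm.sign_off(): hands the job in, once; it reports no verdict.
The state is a dict: "time_s": time; "joint_positions": joint angles; "qvel": joint speeds; "effort": joint torques, N m; "tcp_pos": TCP position; "orientation": TCP orientation; "contact_force": force on the tool from outside, world axes, zero at the start; "torque": the same for the moment, N m; "grip_width": finger opening in m.
Only numpy, scipy, OpenCV 4.12 (cv2) and the standard library are available. Lean on these libraries where they do the work, as an engineer would, in place of code of your own. Each camera call takes 0.05 s, during which the arm holds its last target.

### The job

Run an identity check on the red-capped sample vial. First, while the V-cradle on the tester is still empty, press the blue reference plunger down to its stop, keep it there for half a second and let it come up again; then take the vial from the white rest, lay it lengthwise in the V-cradle with the middle of its glass over the window, and press it gently but firmly down so that it bears on both flanks of the V. The job finishes while you are still pressing the vial down in the cradle for the scan: do not let go or draw back, and leave the white-capped vial, the jar, the bottle and the lab spoon where they are.

Things in the scene. Friction and masses are not known exactly. Their poses are not given: they have to be found in the camera images.
- sample_mid (a point): red-capped sample vial: a closed amber glass cylinder of 40 mm diameter with a blank paper label, about 0.11 kg. The point is on its axis at the middle of the straight glass part; its own y axis is the vial's axis, pointing to the cap. The glass reaches 32 mm to both sides of the point; the cap (36 mm diameter) ends 53 mm from the point on the +y side. It lies level in the white rest with its axis 38 mm above the table. It may roll about its axis.
- spare_mid (a point): white-capped vial, same shape, same reference point and axes, lying in line with the sample in the other place of the rest (middles 110 mm apart); to be left alone
- rest: white plastic vial rest fixed to the table; origin at its middle on the table, y along its groove. Base plate 90 mm (x) by 232 mm (y), 5 mm thick, with a 35 mm wide V-groove strip along y whose edges are 26 mm high, and end stops 29 mm high. The groove strip is narrower than a vial, so that fingers can come down on both sides of the vial, free down to the base plate
- tester: white benchtop near-infrared identity tester, fixed: housing 200 mm (x) by 230 mm (y), flat deck 65 mm above the table; origin at the middle of its foot on the table, axes parallel to the housing's edges. On its -x edge is a sloped panel with a display and keys, rising to at most 83 mm
- cradle_seat (a point): where the middle of the glass of a correctly seated vial lies: on the axis of the black V-cradle's seat, above the round window. 107 mm above the table, 42 mm above the deck; axes as the tester's, the V runs along y (the vial may lie with its cap to either side). The cradle is a 90 degree V-block 44 mm long (y) and 35 mm wide, its edges 95 mm above the table, standing free on a 66 by 64 mm foot plate 71 mm high, so fingers can straddle block and vial
- cradle_near: the flank of the V-cradle on the tester's -x side (black, 44 mm long); origin at the bottom of the V, 28 mm below cradle_seat; axes as the tester's. The scan wants light finger pressure: 5 to 20 N downward on the vial, shared by both flanks
- cradle_far: the flank of the V-cradle on the tester's +x side; origin and axes as cradle_near
- plunger_top (a point): middle of the top of the blue plunger head (29 mm diameter), 99 mm above the table when up; the plunger stands on the tester's deck, 118 mm from the cradle towards the tester's -y
- plunger (a joint): travel of the reference plunger in m: 0 up, 0.010 pressed down to its stop; a spring lifts it again (2 N at the top, 6 N at the stop)
- jar: white plastic jar with a red lid, 66 mm diameter, 74 mm tall, standing; origin at the middle of its underside; leave alone
- stock_bottle: amber stock bottle with a white cap, 62 mm diameter, 136 mm tall, standing; origin at the middle of its underside; leave alone
- lab_spoon: flat steel lab spoon 160 mm long, 16 mm wide, 5 mm thick, lying along its x axis; origin at its middle on the table; leave alone
Not all that is in view belongs to the job. Leave any yellow look-alike of the part that bears sample_mid alone.

How it is judged:
On the way, in this order (a step that is already met when the one before it is completed fails the run):
1. the reference plunger is held at its stop while the cradle is empty and the sample still lies in the rest (value of joint plunger above 0.0085 m and distance of sample_mid from where it was at the start of the episode below 0.02 m and distance between sample_mid and cradle_seat above 0.08 m), for 0.4 s.
2. the plunger is up again and the fingers carry the sample clear of the rest (value of joint plunger below 0.002 m and contact force between sample and the fingers above 1 N and contact force between sample and rest below 0.05 N and distance of sample_mid from where it was at the start of the episode above 0.02 m), for 0.2 s.
At the end, for the whole second after the job is handed in: The robot still presses the sample: 2 to 25 N on each flank of the V. Its axis is within 3 mm and 0.06 rad of the seat's, the glass's middle within 9 mm of the window along the V, at rest; plunger up; the other vial, jar, bottle and spoon within 20 mm of their starts (x of sample_mid in the frame of cradle_seat between -0.003 and 0.003 m and y of sample_mid in the frame of cradle_seat between -0.009 and 0.009 m and z of sample_mid in the frame of cradle_seat between -0.003 and 0.003 m and angle between the y axis of sample_mid and the y axis of cradle_seat, either way round below 0.06 rad and contact force between sample and cradle_near between 2 and 25 N and contact force between sample and cradle_far between 2 and 25 N and contact force between sample and the fingers above 1 N and linear speed of sample below 0.01 m/s and value of joint plunger below 0.002 m and distance of each of spare_mid, jar, stock_bottle, lab_spoon from where it was at the start of the episode below 0.02 m); the arm keeps its last pose, push and grip.
It fails at once if the glass vial is slammed or forced into the cradle (over 40 N on a flank) (contact force between sample and cradle_near above 40 N or contact force between sample and cradle_far above 40 N).
It fails at once if the other vial, the jar, the bottle or the spoon is moved by more than 30 mm (distance of any of spare_mid, jar, stock_bottle, lab_spoon from where it was at the start of the episode above 0.03 m).
It also fails if it takes over 59 s, if anything falls off the work surface, if the arm or the gripper's body presses on something with over 40 N, if the wrist force passes 120 N, or if a joint passes its speed limit or range.

## Working session

There is one attempt and no reset: what is moved stays moved. The work goes in short steps, Python scripts to look and compute and a shell command to move; the robot and the scene stay as the last step left them, time stands still between calls to the robot, and variables do not carry over. Pictures are saved under pics/ and viewed, and the job is handed in when it is done.

```bash
mkdir -p pics; cat > h.py <<'E'
import numpy as np, cv2
from rig import arm
from scipy.spatial.transform import Rotation as R
def rot(q): return R.from_quat([q[1],q[2],q[3],q[0]]).as_matrix()
def save(n,p): cv2.imwrite('pics/'+n+'.png',p[:,:,::-1])
def cloud(name,depth,st=None):
    m=arm.camera_model(name);K=np.array(m['camera_matrix'])
    v,u=np.mgrid[0:depth.shape[0],0:depth.shape[1]]
    P=np.stack([(u-K[0,2])/K[0,0]*depth,(v-K[1,2])/K[1,1]*depth,depth],-1)
    if 'R' in m: return (P-np.array(m['t']))@np.array(m['R'])
    M=np.array(m['mount']); P=P@M[:3,:3].T+M[:3,3]
    return P@rot(st['orientation']).T+np.array(st['tcp_pos'])
E
python3 - <<'E'
from h import *
s=arm.read_state(); print(s)
for n in ('top','scene'):
    p,d=arm.grab_frame(n); save(n+'0',p); np.savez('pics/'+n+'0.npz',p=p,d=d); m=arm.camera_model(n); print(n,m)
E
```

```text
{'time_s': 0.0, 'joint_positions': array([-1.03691270e+00,  3.59372441e-01,  1.10642103e-02, -3.50011652e-04,
       -1.22406712e+00, -2.88090509e-01]), 'qvel': array([-0.00161147,  0.00056956,  0.00075386, -0.00094413,  0.00025715,
       -0.00136515]), 'effort': array([-8.65404490e-04, -5.82717061e+01,  2.93041921e+01,  6.99676797e+00,
        6.67884975e-03, -1.17167656e-04]), 'tcp_pos': array([ 0.16409984, -0.65425754,  0.22563436]), 'orientation': array([-0.43544527,  0.43449119,  0.55780893, -0.55718401]), 'contact_force': array([0.12726038, 0.4441384 , 0.16171702]), 'torque': array([ 0.0342751 , -0.02757951, -0.01696881]), 'grip_width': 0.0878490498693343}
top {'camera_matrix': array([[487.16275355,   0.        , 326.66832091],
       [  0.        , 487.16275355, 193.36145392],
       [  0.        ,   0.        ,   1.        ]]), 'R': array([[ 0.00578491, -0.99996034, -0.0067714 ],
       [-0.97909557, -0.00428714, -0.20335554],
       [ 0.20331845,  0.00780624, -0.97908154]]), 't': array([-0.04238112,  0.59417076,  1.18411725])}
scene {'camera_matrix': array([[403.02327049,   0.        , 321.84921249],
       [  0.        , 403.02327049, 197.86717106],
       [  0.        ,   0.        ,   1.        ]]), 'R': array([[-0.85125449,  0.52473623, -0.0042046 ],
       [ 0.31019892,  0.49672586, -0.81058007],
       [-0.42325219, -0.69131419, -0.58561273]]), 't': array([ 0.5327428 , -0.09222536,  1.24647915])}
```

View pics/top0.png

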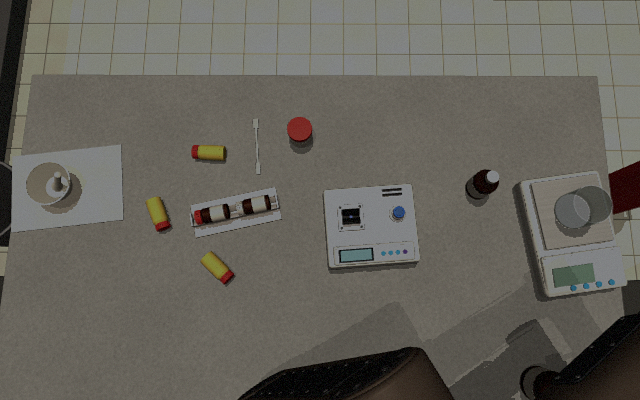

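View pics/scene0.png

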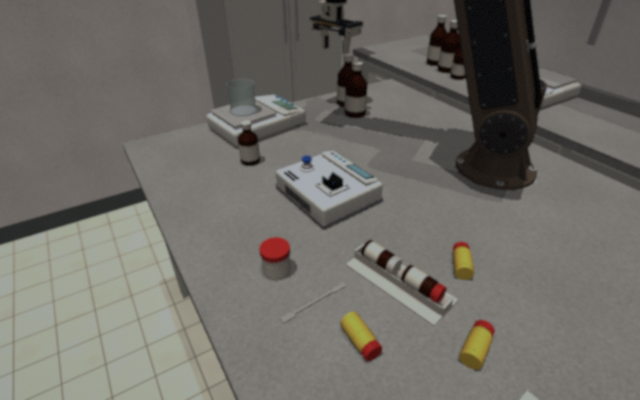

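```bash
python3 - <<'E'
from h import *
z=np.load('pics/top0.npz');p,d=z['p'],z['d']
c=p[180:245,180:290];a=cv2.resize(c,None,fx=7,fy=7,interpolation=cv2.INTER_CUBIC)
b=cv2.resize(p[175:275,315:425],None,fx=5,fy=5,interpolation=cv2.INTER_CUBIC)
save('c1',cv2.convertScaleAbs(a,alpha=1.6)); save('c2',cv2.convertScaleAbs(b,alpha=1.3))
C=cloud('top',d)
for n,(u,v) in dict(redcap=(198,217),glass=(219,214),spare=(256,205),plng=(398,212),seat=(351,216),jar=(300,130),bottle=(487,178),spoon=(257,145),y1=(208,153),y2=(157,213),y3=(217,267),deck=(375,230)).items(): print(n,C[v,u].round(4))
np.save('pics/C.npy',C)
E
```

```text
redcap [0.5324 0.2876 0.0566]
glass [0.5399 0.2338 0.0595]
spare [0.5642 0.1411 0.0564]
plng [ 0.5413 -0.2156  0.0942]
seat [ 0.5331 -0.1005  0.0799]
jar [0.7602 0.031  0.0722]
bottle [ 0.6187 -0.4265  0.1343]
spoon [ 7.418e-01  1.531e-01 -4.000e-04]
y1 [0.7052 0.2747 0.0446]
y2 [0.5446 0.3981 0.0424]
y3 [0.4076 0.2363 0.0411]
deck [ 0.5001 -0.1609  0.0663]
```

View pics/c1.png

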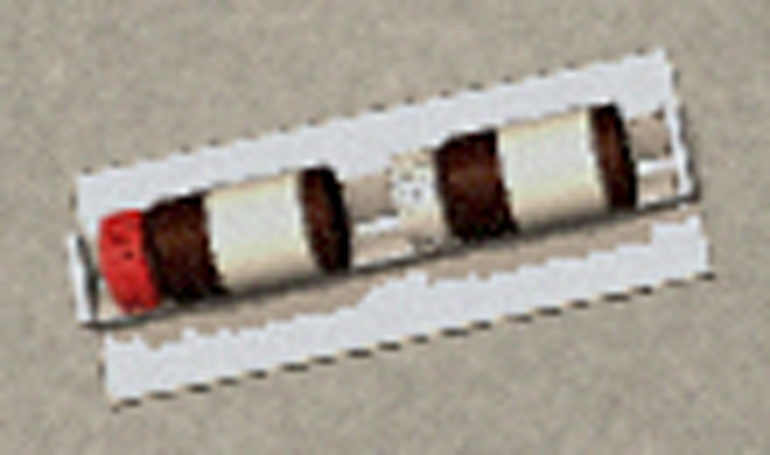

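View pics/c2.png

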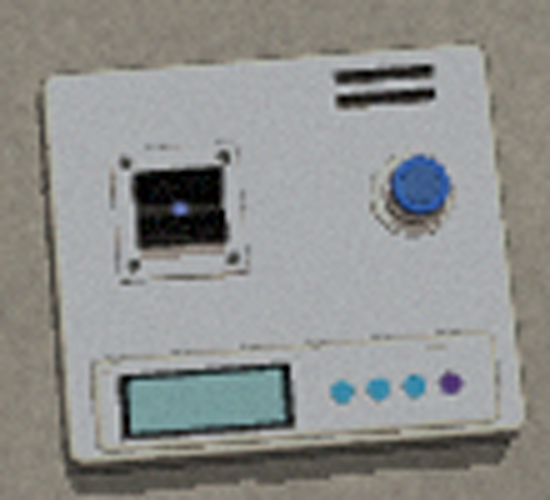

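```bash
python3 - <<'E'
from h import *
s=arm.read_state(); print(rot(s['orientation']).round(3)); print(arm.camera_model('wrist'))
z=np.load('pics/top0.npz');p,d=z['p'].astype(int),z['d'];C=np.load('pics/C.npy')
# rest strip via vial glass/label points: high z near rest
X,Y,Z=C[...,0],C[...,1],C[...,2]
def ax(m,n):
    P=C[m]; c=P[:,:2].mean(0); w,V=np.linalg.eigh(np.cov((P[:,:2]-c).T)); v=V[:,1]*np.sign(V[1,1]); print(n,m.sum(),c.round(4),'yaw deg',np.degrees(np.arctan2(-v[0],v[1])).round(2), P[:,2].min().round(3),P[:,2].max().round(3)); return c,v
m=(X>.45)&(X<.65)&(Y>.06)&(Y<.34)&(Z>.048)&(Z<.07); ax(m,'vialtops')
v0=(X>.45)&(X<.65)&(Y>.06)&(Y<.35)
# white base
hull=v0&(Z>-.01)&(p.min(-1)>130)
pts=C[hull][:,:2].astype(np.float32); print('rest base',hull.sum(),cv2.minAreaRect(pts*1000))
m=(X>.36)&(X<.66)&(Y>-.32)&(Y<.0)&(Z>.058)&(Z<.073)
print('deck',m.sum(),cv2.minAreaRect(C[m][:,:2].astype(np.float32)*1000), np.median(Z[m]))
b=(p[...,2]>p[...,0]+60)&(Z>.08)&(X>.5)&(X<.6)&(Y<-.18)&(Y>-.25); P=C[b]; print('plunger',b.sum(),P.mean(0),np.ptp(P,axis=0))
k=(p.max(-1)<60)&(X>.48)&(X<.58)&(Y<-.05)&(Y>-.15); P=C[k];print('cradle',k.sum(),cv2.minAreaRect(P[:,:2].astype(np.float32)*1000),P[:,2].min(),P[:,2].max())
print('table z',np.median(Z[(X>.4)&(X<.5)&(Y>.05)&(Y<.15)]))
E
```

```text
[[-0.243 -0.    -0.97 ]
 [ 0.97   0.001 -0.243]
 [ 0.001 -1.     0.   ]]
{'camera_matrix': array([[279.58201687,   0.        , 317.81406803],
       [  0.        , 279.58201687, 196.14557492],
       [  0.        ,   0.        ,   1.        ]]), 'mount': array([[ 9.99999539e-01, -8.17988398e-04,  5.02859247e-04,
         1.50208295e-04],
       [-7.31579548e-04, -3.09872000e-01,  9.50778002e-01,
        -1.58670315e-01],
       [-6.21903374e-04, -9.50777931e-01, -3.09872456e-01,
         8.53659326e-02],
       [ 0.00000000e+00,  0.00000000e+00,  0.00000000e+00,
         1.00000000e+00]])}
vialtops 867 [0.5538 0.2028] yaw deg 12.72 0.048 0.064
rest base 508 ((555.8931274414062, 202.88958740234375), (87.66567993164062, 228.6405792236328), 12.617218017578125)
deck 5424 ((514.33203125, -150.3995819091797), (200.14923095703125, 229.58526611328125), 4.6477227210998535) 0.06570093973659913
plunger 69 [ 0.54173137 -0.21621948  0.09939501] [0.02543431 0.02500801 0.01119678]
cradle 258 ((531.96728515625, -99.37574005126953), (56.001922607421875, 52.73934555053711), 4.831031799316406) 0.06919327765527125 0.09989090708610632
table z 0.00054948293451631
```

Candidates: amber red-capped vial in the rest (glass at 219,214, cap at 198,217), and yellow red-capped look-alikes at (208,153), (157,213) and (217,267). The white-capped vial is at (256,205). The close crop confirms the first one is the sample, with its cap toward +y. The plunger is at (398,212) and the cradle at (351,216).

```bash
cat >> h.py <<'E'
def delta(pos,yaw):  # yaw deg of tool x in world, tool y down
    s=arm.read_state(); M=rot(s['orientation'])
    a=np.radians(yaw); x=np.array([np.cos(a),np.sin(a),0]); y=np.array([0,0,-1.]); T=np.stack([x,y,np.cross(x,y)],1)
    print('t',s['time_s'],'shift mm',(M.T@(np.array(pos)-s['tcp_pos'])*1000).round(2),'rot',R.from_matrix(M.T@T).as_rotvec().round(4))
E
python3 -c "
from h import *
delta([.5417,-.2162,.2],184.65)"
```

```text
t 0.1 shift mm [ 333.05   26.17 -472.8 ] rot [ 9.0000e-04 -1.4063e+00  1.3000e-03]
```

```bash
python3 -m pendant '[333,26,-473,0.001,-1.406,0.001,-1,333,26,-473,0.001,-1.406,0.001,-1,333,26,-473,0.001,-1.406,0.001,-1,333,26,-473,0.001,-1.406,0.001,-1,333,26,-473,0.001,-1.406,0.001,-1,333,26,-473,0.001,-1.406,0.001,-1,333,26,-473,0.001,-1.406,0.001,-1,333,26,-473,0.001,-1.406,0.001,-1,333,26,-473,0.001,-1.406,0.001,-1,333,26,-473,0.001,-1.406,0.001,-1,333,26,-473,0.001,-1.406,0.001,-1,333,26,-473,0.001,-1.406,0.001,-1,333,26,-473,0.001,-1.406,0.001,-1]'
python3 - <<'E'
from h import *
s=arm.read_state(); print(s['tcp_pos'],rot(s['orientation']).round(3).tolist(),s['contact_force'],s['grip_width'])
p,d=arm.grab_frame('wrist'); save('w1',p); np.savez('pics/w1.npz',p=p,d=d)
C=cloud('wrist',d,s); np.save('pics/Cw1.npy',C); p=p.astype(int)
X,Y,Z=C[...,0],C[...,1],C[...,2]
b=(p[...,2]>p[...,0]+50)&(Z>.09)&(Z<.11)&(Y<-.18)&(Y>-.26); print('plunger',b.sum(),cv2.minAreaRect(C[b][:,:2].astype(np.float32)*1000),Z[b].mean())
m=(X>.36)&(X<.66)&(Y>-.32)&(Y<.03)&(Z>.058)&(Z<.073)
print('deck',m.sum(),cv2.minAreaRect(C[m][:,:2].astype(np.float32)*1000), np.median(Z[m]))
k=(Z>.08)&(Z<.105)&(X>.49)&(X<.57)&(Y<-.05)&(Y>-.15); print('cradle',k.sum(),cv2.minAreaRect(C[k][:,:2].astype(np.float32)*1000),Z[k].max())
E
```

```text
time_s: 1.72
tcp_pos: [0.5412, -0.2176, 0.2007]
orientation: [-0.028, 0.028, -0.706, 0.707]
contact_force: [-0.6, 0.6, 0.3]
grip_width: 0.0004
[ 0.54123236 -0.21761478  0.20072492] [[-0.997, 0.0, 0.079], [-0.079, -0.001, -0.997], [-0.0, -1.0, 0.001]] [-0.62251423  0.6284556   0.27003293] 0.0003853198229060672
plunger 577 ((541.32470703125, -218.91307067871094), (25.482261657714844, 26.473501205444336), 4.866199970245361) 0.09994634145091255
deck 14056 ((514.97216796875, -152.94740295410156), (197.70115661621094, 227.4833526611328), 4.5282979011535645) 0.06570385215731231Traceback (most recent call last):
  File "<stdin>", line 9, in <module>
    return umr_maximum(a, axis, None, out, keepdims, initial, where)
ValueError: zero-size array to reduction operation maximum which has no identity
```

View pics/w1.png

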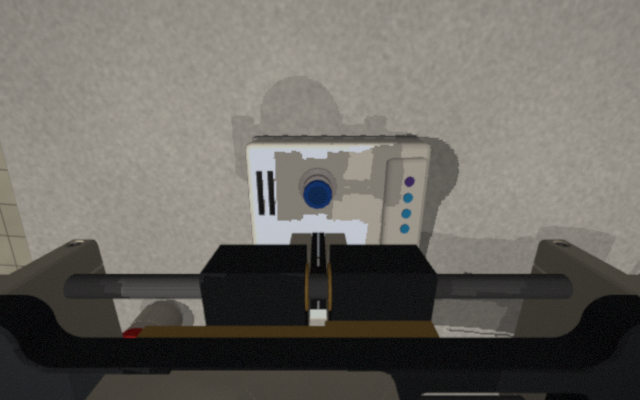

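The wrist view shows the plunger head at (317,193), just ahead of the shut fingers. The top view put it at (0.5417,-0.2162) and this view at (0.5413,-0.219). The tool is over it to within 2 mm.

```bash
python3 -m pendant '[0,50,0,0,0,0,-1,0,90,0,0,0,0,-1,0,103,0,0,0,0,-1,0,108,0,0,0,0,-1,0,111,0,0,0,0,-1,0,111,0,0,0,0,-1]'
```

```text
time_s: 2.52
tcp_pos: [0.5425, -0.2172, 0.0909]
orientation: [-0.029, 0.028, -0.706, 0.707]
contact_force: [-3.3, -1.7, 5.2]
grip_width: 0.0005
```

```bash
python3 -m pendant '[0,2,0,0,0,0,-1,0,4,0,0,0,0,-1,0,4,0,0,0,0,-1]'
```

```text
time_s: 2.9
tcp_pos: [0.5428, -0.2173, 0.089]
orientation: [-0.03, 0.028, -0.706, 0.707]
contact_force: [-8.6, 1.6, 22.7]
grip_width: 0.0005
```

```bash
python3 -m pendant '[0,0,0,0,0,0,-1,0,0,0,0,0,0,-1,0,0,0,0,0,0,-1,0,0,0,0,0,0,-1,0,0,0,0,0,0,-1,0,0,0,0,0,0,-1]'; python3 -m pendant '[0,-30,0,0,0,0,-1,0,-90,0,0,0,0,-1,0,-130,0,0,0,0,-1,0,-130,0,0,0,0,-1]'; python3 - <<'E'
from h import *
y=np.array([-np.sin(np.radians(12.65)),np.cos(np.radians(12.65))])
g=np.array([.5558,.2029])+.055*y; print(g)
delta([g[0]-.02*0+.0*y[0]-.218*.06,g[1]+.06*.976,.24],192.65)
C=np.load('pics/C.npy');z=np.load('pics/top0.npz')
E
```

```text
time_s: 3.65
tcp_pos: [0.5428, -0.2172, 0.0891]
orientation: [-0.03, 0.028, -0.706, 0.707]
contact_force: [-9.3, 1.8, 21.3]
grip_width: 0.0006
time_s: 4.15
tcp_pos: [0.5449, -0.2169, 0.2206]
orientation: [-0.032, 0.025, -0.705, 0.708]
contact_force: [1.2, -0.3, -0.8]
grip_width: 0.0009
[0.54375529 0.25656493]
t 4.15 shift mm [ -29.36  -20.82 -531.31] rot [-0.004  -0.1392 -0.0096]
```

```bash
python3 -m pendant '[-29,-21,-531,-0.004,-0.139,-0.01,1,-29,-21,-531,-0.004,-0.139,-0.01,1,-29,-21,-531,-0.004,-0.139,-0.01,1,-29,-21,-531,-0.004,-0.139,-0.01,1,-29,-21,-531,-0.004,-0.139,-0.01,1,-29,-21,-531,-0.004,-0.139,-0.01,1,-29,-21,-531,-0.004,-0.139,-0.01,1,-29,-21,-531,-0.004,-0.139,-0.01,1,-29,-21,-531,-0.004,-0.139,-0.01,1,-29,-21,-531,-0.004,-0.139,-0.01,1,-29,-21,-531,-0.004,-0.139,-0.01,1,-29,-21,-531,-0.004,-0.139,-0.01,1]'
python3 - <<'E'
from h import *
s=arm.read_state(); print(s['tcp_pos'],rot(s['orientation']).round(3).tolist(),s['contact_force'],s['grip_width'])
p,d=arm.grab_frame('wrist'); save('w2',p); np.savez('pics/w2.npz',p=p,d=d)
C=cloud('wrist',d,s); np.save('pics/Cw2.npy',C)
E
```

```text
time_s: 5.65
tcp_pos: [0.5281, 0.3142, 0.236]
orientation: [0.074, -0.081, 0.704, -0.702]
contact_force: [-0.0, 0.5, 0.7]
grip_width: 0.0879
[0.52805553 0.31417374 0.23600553] [[-0.976, -0.01, 0.217], [-0.217, 0.002, -0.976], [0.01, -1.0, -0.004]] [-0.0474219   0.53858608  0.66207142] 0.08794484300206375
```

View pics/w2.png

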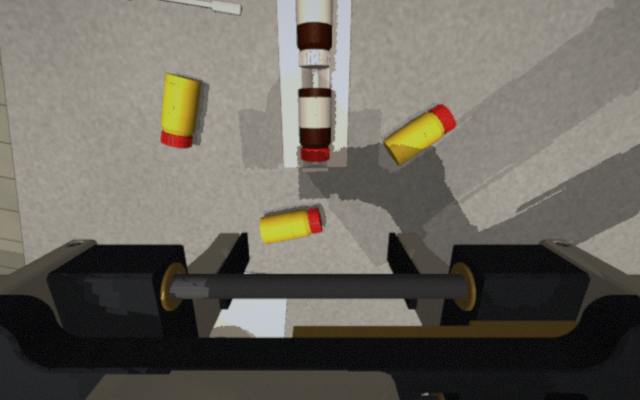

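```bash
python3 - <<'E'
from h import *
z=np.load('pics/w2.npz');p=z['p'].astype(int);d=z['d'];C=np.load('pics/Cw2.npy')
X,Y,Z=C[...,0],C[...,1],C[...,2]
m=np.zeros(Z.shape,bool); m[0:175,270:360]=1
# white base plate
b=m&(Z<.012)&(p.min(-1)>140); print('base',b.sum(),cv2.minAreaRect(C[b][:,:2].astype(np.float32)*1000))
a=np.radians(12.65); y=np.array([-np.sin(a),np.cos(a)]); x=np.array([np.cos(a),np.sin(a)])
v=m&(Z>.045)&(Z<.07); P=C[v]
# yaw from ridge: medians of cross coordinate by along coordinate
al=P[:,:2]@y; cr=P[:,:2]@x
bins=np.arange(al.min(),al.max(),.008); r=[(b0,np.median(cr[(al>=b0)&(al<b0+.008)]),np.ptp(cr[(al>=b0)&(al<b0+.008)]),((al>=b0)&(al<b0+.008)).sum(),P[:,2][(al>=b0)&(al<b0+.008)].max()) for b0 in bins]
print(np.round(r,4))
# along-ridge profile at column 315
for r_ in range(30,166,3): print(r_,p[r_,315],C[r_,315].round(4),(C[r_,315,:2]@y).round(4))
E
```

```text
base 6581 ((549.134765625, 220.76742553710938), (119.87517547607422, 220.83123779296875), 9.456905364990234)
  return _methods._mean(a, axis=axis, dtype=dtype,
  ret = ret.dtype.type(ret / rcount)
Traceback (most recent call last):
ValueError: zero-size array to reduction operation maximum which has no identity
```

```bash
python3 - <<'E'
from h import *
z=np.load('pics/w2.npz');p=z['p'].astype(int);d=z['d'];C=np.load('pics/Cw2.npy')
X,Y,Z=C[...,0],C[...,1],C[...,2]
m=np.zeros(Z.shape,bool); m[0:175,270:360]=1
a=np.radians(12.65); y=np.array([-np.sin(a),np.cos(a)]); x=np.array([np.cos(a),np.sin(a)])
v=m&(Z>.045)&(Z<.07); P=C[v]
al=P[:,:2]@y; cr=P[:,:2]@x
print('restpred', np.array([.5558,.2029])@x, np.array([.5558,.2029])@y)
for b0 in np.arange(.0,.22,.01):
    k=(al>=b0)&(al<b0+.01)
    if k.sum()>5: print(b0.round(3),k.sum(),np.median(cr[k]).round(4),cr[k].min().round(4),cr[k].max().round(4),P[k,2].max().round(4))
for r_ in range(40,168,4): print(r_,p[r_,315],C[r_,315].round(4),(C[r_,315,:2]@y).round(4))
E
```

```text
restpred 0.5867425705916017 0.07625749704494099
0.0 256 0.586 0.5668 0.6044 0.0605
0.01 404 0.5856 0.5666 0.6047 0.0609
0.02 371 0.5851 0.5666 0.6048 0.06
0.03 362 0.5862 0.5676 0.6041 0.0601
0.04 343 0.5853 0.5674 0.6042 0.0598
0.05 292 0.5853 0.5697 0.6034 0.0591
0.06 192 0.5854 0.5696 0.6014 0.0583
0.08 29 0.5856 0.5682 0.6029 0.0589
0.09 318 0.5856 0.5668 0.6045 0.061
0.1 293 0.5856 0.5667 0.6047 0.0605
0.11 289 0.5857 0.5666 0.605 0.0607
0.12 278 0.5847 0.5665 0.6039 0.0607
0.13 266 0.5859 0.5676 0.6043 0.0607
0.14 249 0.5848 0.5676 0.6031 0.0597
0.15 216 0.586 0.5675 0.6033 0.0605
0.16 217 0.5849 0.5685 0.6024 0.0587
0.17 70 0.5861 0.5699 0.6011 0.0583
40 [69 33 18] [0.5609 0.1683 0.0581] 0.0413
44 [43  7  1] [0.5601 0.1719 0.0579] 0.0451
48 [74 62 61] [0.5593 0.1756 0.057 ] 0.0488
52 [193 197 203] [0.5586 0.1791 0.0556] 0.0525
56 [187 191 198] [0.5577 0.1831 0.0561] 0.0565
60 [194 199 203] [0.5568 0.187  0.0567] 0.0605
64 [144 140 135] [0.556  0.1909 0.0563] 0.0645
68 [101  93  86] [0.5558 0.1919 0.0296] 0.0656
72 [163 163 156] [0.5553 0.194  0.0064] 0.0677
76 [196 199 191] [0
[... 352 characters left out ...]
 [197 200 179] [0.5461 0.236  0.0598] 0.1106
112 [196 200 179] [0.5452 0.2403 0.0589] 0.115
116 [195 198 178] [0.5442 0.2446 0.058 ] 0.1195
120 [195 199 178] [0.5433 0.2489 0.0598] 0.1239
124 [197 200 179] [0.5424 0.2533 0.06  ] 0.1284
128 [118 106  91] [0.5414 0.2577 0.0595] 0.1329
132 [63 33 22] [0.5404 0.2622 0.0592] 0.1375
136 [60 29 19] [0.5394 0.2668 0.059 ] 0.1422
140 [59 29 17] [0.5384 0.2714 0.0585] 0.1469
144 [46 16  5] [0.5374 0.276  0.0583] 0.1516
148 [66 13  7] [0.5363 0.281  0.0559] 0.1567
152 [122  21  17] [0.5353 0.2856 0.0568] 0.1614
156 [116  20  20] [0.5343 0.2903 0.0568] 0.1663
160 [116  22  20] [0.5332 0.2951 0.057 ] 0.1711
164 [102  95  86] [0.5299 0.3103 0.006 ] 0.1867
```

```bash
python3 - <<'E'
from h import *
a=np.radians(12.65); y=np.array([-np.sin(a),np.cos(a)]); x=np.array([np.cos(a),np.sin(a)])
g=.586*x+.121*y; print(g); delta([*g,.13],192.65); delta([*g,.02],192.65)
E
```

```text
[0.54527708 0.24639381]
t 5.7 shift mm [ -3.05 105.8   70.22] rot [ 0.0037 -0.002   0.0094]
t 5.7 shift mm [ -4.09 215.8   70.63] rot [ 0.0037 -0.002   0.0094]
```

```bash
python3 -m pendant '[-3,50,70,0.004,-0.002,0.009,1,-3,106,70,0.004,-0.002,0.009,1,-3,106,70,0.004,-0.002,0.009,1,-3,106,70,0.004,-0.002,0.009,1]'
python3 - <<'E'
from h import *
a=np.radians(12.65); y=np.array([-np.sin(a),np.cos(a)]); x=np.array([np.cos(a),np.sin(a)])
g=.586*x+.121*y; s=arm.read_state(); print(s['tcp_pos'],rot(s['orientation']).round(3).tolist(),s['contact_force'])
delta([*g,.02],192.65)
p,d=arm.grab_frame('wrist'); save('w3',p)
E
```

```text
time_s: 6.2
tcp_pos: [0.5458, 0.2474, 0.1304]
orientation: [-0.078, 0.078, -0.702, 0.703]
contact_force: [0.3, -0.3, 0.5]
grip_width: 0.0878
[0.54575455 0.2473846  0.13038407] [[-0.976, -0.0, 0.22], [-0.22, -0.001, -0.976], [0.0, -1.0, 0.001]] [ 0.28316481 -0.31171491  0.46337628]
t 6.2 shift mm [  0.65 110.39   0.75] rot [-0.001   0.0007  0.0003]
```

View pics/w3.png

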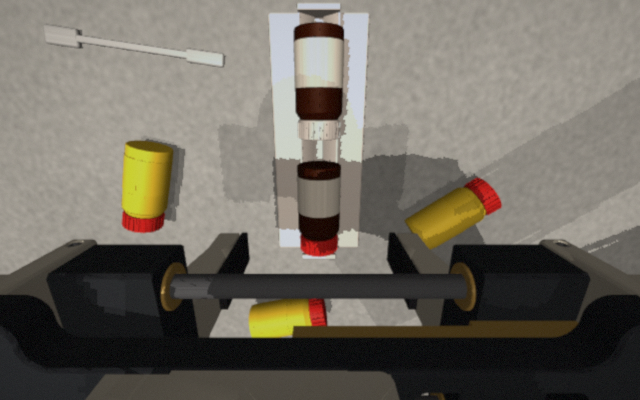

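The vial (319,200) sits midway between the fingers (248 and 388), and nothing is in their way.

```bash
python3 -m pendant '[0.6,50,0.8,0,0,0,1,0.6,90,0.8,0,0,0,1,0.6,110,0.8,0,0,0,1,0.6,110,0.8,0,0,0,1]'; python3 -m pendant '[0,0,0,0,0,0,-1,0,0,0,0,0,0,-1,0,0,0,0,0,0,-1,0,0,0,0,0,0,-1,0,0,0,0,0,0,-1,0,0,0,0,0,0,-1]'
```

```text
time_s: 6.75
tcp_pos: [0.545, 0.2476, 0.0201]
orientation: [-0.079, 0.079, -0.702, 0.703]
contact_force: [-0.1, 1.1, 0.6]
grip_width: 0.0878
time_s: 7.5
tcp_pos: [0.5451, 0.2468, 0.0198]
orientation: [-0.079, 0.078, -0.703, 0.703]
contact_force: [2.6, -0.7, 0.3]
grip_width: 0.0398
```

```bash
python3 -m pendant '[0,-5,0,0,0,0,-1,0,-20,0,0,0,0,-1,0,-60,0,0,0,0,-1,0,-120,0,0,0,0,-1,0,-180,0,0,0,0,-1,0,-220,0,0,0,0,-1,0,-220,0,0,0,0,-1]'; python3 - <<'E'
from h import *
delta([.532-.0098,-.0986+.12,.25],184.6)
E
```

```text
time_s: 8.38
tcp_pos: [0.546, 0.2475, 0.2448]
orientation: [0.081, -0.076, 0.704, -0.702]
contact_force: [0.0, -0.1, -1.9]
grip_width: 0.0393
t 8.375 shift mm [ 73.    -6.18 215.25] rot [ 0.003   0.142  -0.0061]
```

```bash
python3 -m pendant '[73,-6,215,0.003,0.142,-0.006,-1,73,-6,215,0.003,0.142,-0.006,-1,73,-6,215,0.003,0.142,-0.006,-1,73,-6,215,0.003,0.142,-0.006,-1,73,-6,215,0.003,0.142,-0.006,-1,73,-6,215,0.003,0.142,-0.006,-1,73,-6,215,0.003,0.142,-0.006,-1]'; python3 - <<'E'
from h import *
s=arm.read_state(); print(s['tcp_pos'],rot(s['orientation']).round(3).tolist(),s['contact_force'],s['grip_width'])
p,d=arm.grab_frame('wrist'); save('w4',p); np.savez('pics/w4.npz',p=p,d=d,pos=s['tcp_pos'],q=s['orientation'])
C=cloud('wrist',d,s); np.save('pics/Cw4.npy',C); p=p.astype(int); X,Y,Z=C[...,0],C[...,1],C[...,2]
b=(p[...,2]>p[...,0]+50)&(Z>.09)&(Z<.11)&(Y<-.18)&(Y>-.26); print('plunger',b.sum(),cv2.minAreaRect(C[b][:,:2].astype(np.float32)*1000),Z[b].mean())
m=(X>.36)&(X<.66)&(Y>-.32)&(Y<.03)&(Z>.06)&(Z<.07)
print('deck',m.sum(),cv2.minAreaRect(C[m][:,:2].astype(np.float32)*1000), np.median(Z[m]))
k=(Z>.078)&(Z<.105)&(X>.49)&(X<.57)&(Y<-.05)&(Y>-.15);print('cradle',k.sum(),cv2.minAreaRect(C[k][:,:2].astype(np.float32)*1000),C[k].max(0))
E
```

```text
time_s: 9.25
tcp_pos: [0.5207, 0.0216, 0.2455]
orientation: [-0.026, 0.031, -0.705, 0.708]
contact_force: [0.3, 0.7, -1.7]
grip_width: 0.0392
[0.52074301 0.02159897 0.2455492 ] [[-0.997, -0.007, 0.081], [-0.081, -0.005, -0.997], [0.007, -1.0, 0.004]] [ 0.28921999  0.67858983 -1.67256223] 0.03919884967007808
plunger 0 ((0.0, 0.0), (0.0, 0.0), 0.0) nan
deck 14247 ((510.0775146484375, -103.28553009033203), (198.03688049316406, 132.09852600097656), 4.531397819519043) 0.06553439620904067
cradle 1396 ((531.7372436523438, -100.07559204101562), (34.977882385253906, 44.2421875), 4.874854564666748) [ 0.55083226 -0.07683066  0.0977792 ]<stdin>:5: RuntimeWarning: Mean of empty slice.
  ret = ret.dtype.type(ret / rcount)
```

View pics/w4.png

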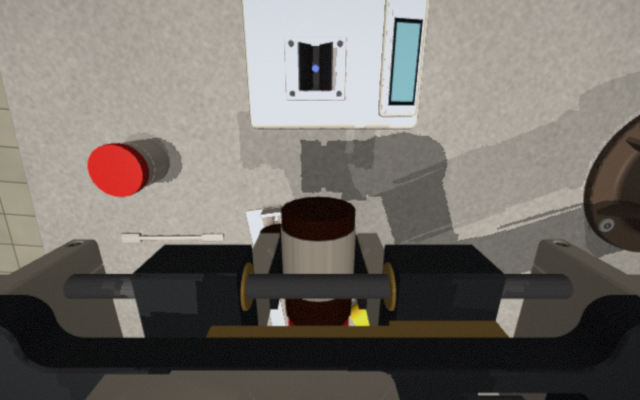

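The cradle is at (315,68) with measured outline 35.0 x 44.2 mm, centre (0.5317,-0.1001) and yaw about 4.7°. Top and wrist cameras agree to 1 mm.

```bash
python3 -c "
from h import *
delta([.5318,-.0998,.145],184.7)"
```

```text
t 9.3 shift mm [ -1.81 101.05 121.56] rot [-0.0042 -0.0009  0.0069]
```

```bash
python3 -m pendant '[-1,10,60,-0.004,-0.001,0.007,-1,-1.8,50,115,-0.004,-0.001,0.007,-1,-1.8,90,121.6,-0.004,-0.001,0.007,-1,-1.8,101,121.6,-0.004,-0.001,0.007,-1,-1.8,101,121.6,-0.004,-0.001,0.007,-1]'; python3 -c "
from h import *
s=arm.read_state();print(rot(s['orientation']).round(4).tolist(),s['tcp_pos'],s['contact_force'])
delta([.5318,-.0998,.093],184.7)"
```

```text
time_s: 9.93
tcp_pos: [0.532, -0.1, 0.1453]
orientation: [-0.029, 0.029, -0.706, 0.707]
contact_force: [-0.1, -0.5, -0.0]
grip_width: 0.039
[[-0.9966, -0.0005, 0.082], [-0.082, -0.0006, -0.9966], [0.0005, -1.0, 0.0005]] [ 0.53196351 -0.09995353  0.145287  ] [-0.11026209 -0.52699477 -0.01048857]
t 9.925 shift mm [ 0.12 52.29 -0.19] rot [-0.0005  0.0001  0.0005]
```

```bash
python3 -m pendant '[0,25,0,0,0,0,-1,0,42,0,0,0,0,-1,0,50,0,0,0,0,-1,0,52,0,0,0,0,-1,0,53,0,0,0,0,-1,0,53,0,0,0,0,-1]'; python3 -m pendant '[0,0.5,0,0,0,0,-1,0,1,0,0,0,0,-1,0,1.5,0,0,0,0,-1,0,1.5,0,0,0,0,-1]'
```

```text
time_s: 10.68
tcp_pos: [0.5322, -0.1006, 0.093]
orientation: [-0.029, 0.028, -0.706, 0.707]
contact_force: [-0.4, -0.3, -1.0]
grip_width: 0.0393
time_s: 11.18
tcp_pos: [0.5317, -0.1007, 0.0907]
orientation: [-0.029, 0.028, -0.706, 0.707]
contact_force: [0.5, 0.2, -1.6]
grip_width: 0.0392
```

```bash
python3 -m pendant '[0,0.5,0,0,0,0,-1,0,1,0,0,0,0,-1,0,1,0,0,0,0,-1]'; python3 -m pendant '[0,0.4,0,0,0,0,-1,0,0.8,0,0,0,0,-1,0,0.8,0,0,0,0,-1]'
```

```text
time_s: 11.55
tcp_pos: [0.5317, -0.1006, 0.0897]
orientation: [-0.029, 0.028, -0.706, 0.707]
contact_force: [0.7, -0.1, -1.7]
grip_width: 0.0391
time_s: 11.92
tcp_pos: [0.5321, -0.1006, 0.0892]
orientation: [-0.029, 0.028, -0.706, 0.707]
contact_force: [1.7, -0.4, -0.4]
grip_width: 0.0393
```

```bash
python3 -m pendant '[0,0.5,0,0,0,0,-1,0,1,0,0,0,0,-1,0,1,0,0,0,0,-1]'
```

```text
time_s: 12.3
tcp_pos: [0.5325, -0.1006, 0.0888]
orientation: [-0.03, 0.028, -0.706, 0.707]
contact_force: [0.1, 0.6, 4.2]
grip_width: 0.0397
```

```bash
python3 -m pendant '[0,0.5,0,0,0,0,-1,0,1,0,0,0,0,-1,0,1,0,0,0,0,-1]'
```

```text
time_s: 12.68
tcp_pos: [0.5326, -0.1006, 0.0887]
orientation: [-0.03, 0.028, -0.706, 0.707]
contact_force: [-2.1, 1.7, 13.4]
grip_width: 0.0391
```

```bash
python3 -m pendant '[0,0,0,0,0,0,-1,0,0,0,0,0,0,-1,0,0,0,0,0,0,-1,0,0,0,0,0,0,-1]'; python3 - <<'E'
from h import *
f=[]
for i in range(3):
    pt,dt=arm.grab_frame('top'); f.append(arm.read_state()['contact_force'])
print(np.round(f,1))
z=np.load('pics/top0.npz')
s=arm.read_state(); pw,dw=arm.grab_frame('wrist'); save('w5',pw)
ps,ds=arm.grab_frame('scene'); save('s5',cv2.resize(ps[120:280,200:440],None,fx=3.3,fy=3.3,interpolation=cv2.INTER_CUBIC)); save('t5',pt)
C=cloud('wrist',dw,s); X,Y,Z=C[...,0],C[...,1],C[...,2]
print('vial bottom end rows')
for r in range(130,260,6): print(r,pw[r,318],C[r,318].round(4))
E
```

```text
time_s: 13.18
tcp_pos: [0.5325, -0.1006, 0.0886]
orientation: [-0.03, 0.028, -0.706, 0.707]
contact_force: [-3.3, 2.8, 14.6]
grip_width: 0.0392
[[-2.6  1.7 14. ]
 [-3.1  1.9 14.4]
 [-3.   2.2 13.8]]
vial bottom end rows
130 [198 203 202] [ 0.5373 -0.1697  0.0642]
136 [198 202 202] [ 0.537  -0.1662  0.0661]
142 [198 203 202] [ 0.5367 -0.1623  0.0652]
148 [198 203 200] [ 0.5364 -0.1585  0.0659]
154 [197 201 200] [ 0.5361 -0.1546  0.0657]
160 [199 203 201] [ 0.5358 -0.1507  0.0657]
166 [199 204 201] [ 0.5354 -0.1467  0.0657]
172 [198 203 200] [ 0.5351 -0.1425  0.065 ]
178 [134 129 120] [ 0.5348 -0.1383  0.0647]
184 [133 128 118] [ 0.5344 -0.1343  0.0654]
190 [110 104 101] [ 0.5342 -0.1319  0.0714]
196 [94 88 84] [ 0.5339 -0.1275  0.0705]
202 [21 13  9] [ 0.5343 -0.133   0.0984]
208 [18  7  3] [ 0.5343 -0.1332  0.1086]
214 [10  0  0] [ 0.5343 -0.1332  0.1171]
220 [17 12  7] [ 0.5343 -0.1334  0.1252]
226 [26  5  0] [ 0.5341 -0.131   0.1267]
232 [25 10  3] [ 0.5339 -0.1285  0.1279]
238 [29  9  7] [ 0.5336 -0.1251  0.1274]
244 [129 120 107] [ 0.5334 -0.1224  0.1282]
250 [127 119 108] [ 0.5331 -0.1191  0.128 ]
256 [127 119 106] [ 0.5328 -0.1158  0.1279]
```

View pics/w5.png

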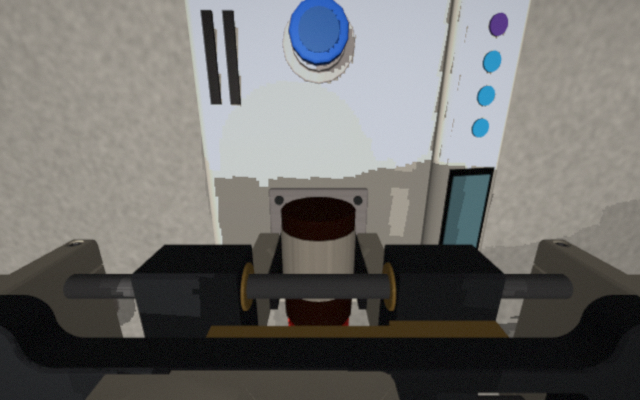

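View pics/s5.png

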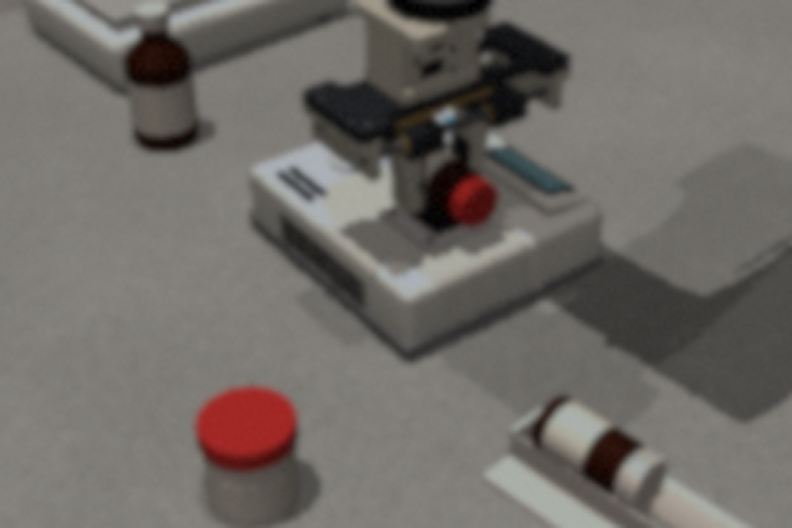

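View pics/t5.png

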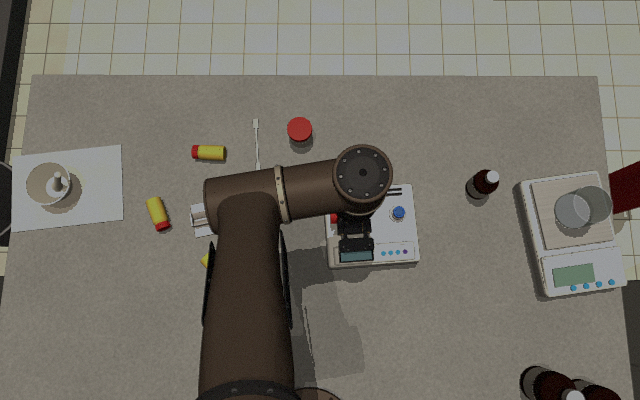

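The wrist view shows the vial level in the cradle. Its glass end at (318,205) puts the glass middle at (0.532,-0.101), about 1.5 mm from the window. The plunger is up at (318,30). In the scene and top views the jar, bottle and spare vial are unmoved. The force is steady at about 14 N downward and 3 N sideways, so I'm handing in.

```bash
python3 -c "
from h import *
print(arm.sign_off()); s=arm.read_state(); print(s['time_s'],s['contact_force'],s['tcp_pos'])"
```

```text
the job is handed in; nothing more can be done
None
the job is handed in; nothing more can be done
```

I pressed the reference plunger to its stop with the cradle empty, held it for more than 0.7 s at about 21–23 N, and let it come up. I then took the red-capped vial from the rest and laid it in the V-cradle. I handed the job in at about 13.5 s, still pressing the vial down; no verdict was reported.

Last checks before handing in:
- **Force:** steady at about 14 N down and 3–4 N sideways. That works out to roughly 8–13 N on each flank; I could not measure the flanks separately.
- **Position:** the middle of the glass is about 1.5 mm from the window along the V. The axis reads about 108 mm above the table against the nominal 107 mm, which is within the camera error.
- **Plunger and other objects:** the plunger looks up. The jar, bottle and white-capped vial look unmoved. The spoon was partly hidden behind the arm in the last top view; the part I could see was in place.

No check failed. The top and wrist cameras differed by up to about 3 mm on the plunger and 1 mm on the cradle.

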